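Find the rocking corner of a base plate and press its shim home

TASK

The red base plate stands on a wooden taper shim under each of its four corner lugs, and one corner rocks. Press down on the lugs with your fingertips to find the corner that gives, then press that corner's shim further in by its tail until it is tight and the plate sits flat and firm there. Only press and push, don't pick anything up; leave the other three shims and the tools and loose parts alone.

Things in the scene. Friction and masses are not known exactly. Their poses are not given: they have to be found in the camera images.
- plate: Red-oxide steel base plate, 140 mm (its x, away from the robot) by 270 mm (y) by 12 mm, with a ring of bolts and a grey bar with a sprung stud (top 74 mm above the bench) holding it down in the middle: it can only rock. Lugs stand out from its near and far edges at the corners. Origin: centre of its underside, 18 mm above the bench; z up.
- foot_nl (a point): Press point on top of the plate's near left corner lug, 30 mm above the bench. Lug 50 mm along the plate's y, 47 mm along x, with a bolt slot in its outer 16 mm. A sound corner yields under 1.5 mm when pressed; the rocking one goes down about 5 mm against a spring, bottoms at about 8 N, and comes back when let go.
- foot_nr (a point): Press point on top of the plate's near right corner lug, 30 mm above the bench. Lug 50 mm along the plate's y, 47 mm along x, with a bolt slot in its outer 16 mm. A sound corner yields under 1.5 mm when pressed; the rocking one goes down about 5 mm against a spring, bottoms at about 8 N, and comes back when let go.
- foot_fl (a point): Press point on top of the plate's far left corner lug, 30 mm above the bench. Lug 50 mm along the plate's y, 47 mm along x, with a bolt slot in its outer 16 mm. A sound corner yields under 1.5 mm when pressed; the rocking one goes down about 5 mm against a spring, bottoms at about 8 N, and comes back when let go.
- foot_fr (a point): Press point on top of the plate's far right corner lug, 30 mm above the bench. Lug 50 mm along the plate's y, 47 mm along x, with a bolt slot in its outer 16 mm. A sound corner yields under 1.5 mm when pressed; the rocking one goes down about 5 mm against a spring, bottoms at about 8 N, and comes back when let go.
- shim_a_tail (a point): Hardwood taper shim on the bench, thin end under the nearest lug (which shim is where varies), 30 mm wide, 104 to 111 mm long, rising 1 in 6 to a tail face 22 to 27 mm high. Point: middle of the tail face, 10 mm above the bench. Its y axis, as the plate's, points out of the tail; it goes in along -y. Tails stand 73 to 80 mm from the lug's middle; a loose shim goes in about 30 mm until tight.
- shim_b_tail (a point): Tail of another such shim, as shim_a_tail.
- shim_c_tail (a point): Tail of another such shim, as shim_a_tail.
- shim_d_tail (a point): Tail of another such shim, as shim_a_tail.
Mind the look-alikes: they are no part of the job. What is shaped like the part that bears shim_b_tail but yellow is not meant. Leave any purple look-alike of the part that bears shim_a_tail alone.

How it is judged:
On the way, in this order (a step that is already met when the one before it is completed fails the run):
1. a fingertip presses the rocking corner and the plate dips there by 3 mm or more (angle between plate's own z axis and vertical above 0.021 rad and contact force between the fingers and plate above 1.5 N), for 0.15 s.
2. the shim of the rocking corner is in tight, so that all four shims fill the gap under their lugs to within 1 mm ((horizontal distance between shim_a_17mm and foot_nl below 0.025 m or horizontal distance between shim_a_17mm and foot_nr below 0.025 m or horizontal distance between shim_a_17mm and foot_fl below 0.025 m or horizontal distance between shim_a_17mm and foot_fr below 0.025 m) and angle between each of shim_a, shim_b, shim_c, shim_d's own z axis and vertical below 0.06 rad and height (world z) of each of shim_a_tail, shim_b_tail, shim_c_tail, shim_d_tail below 0.0135 m and (horizontal distance between shim_b_17mm and foot_nl below 0.025 m or horizontal distance between shim_b_17mm and foot_nr below 0.025 m or horizontal distance between shim_b_17mm and foot_fl below 0.025 m or horizontal distance between shim_b_17mm and foot_fr below 0.025 m) and (horizontal distance between shim_c_17mm and foot_nl below 0.025 m or horizontal distance between shim_c_17mm and foot_nr below 0.025 m or horizontal distance between shim_c_17mm and foot_fl below 0.025 m or horizontal distance between shim_c_17mm and foot_fr below 0.025 m) and (horizontal distance between shim_d_17mm and foot_nl below 0.025 m or horizontal distance between shim_d_17mm and foot_nr below 0.025 m or horizontal distance between shim_d_17mm and foot_fl below 0.025 m or horizontal distance between shim_d_17mm and foot_fr below 0.025 m)), for 0.2 s.
At the end, for the whole second after the job is handed in: All four shims lie flat on the bench, at rest and in tight: where a shim is 17 mm thick it is under its lug, within 25 mm of the press point (lug underside 18 mm up), so under 1 mm of play is left at each corner. A loose shim needs 25 mm or more. The plate is level within 0.008 rad (all of step 2 and angle between plate's own z axis and vertical below 0.008 rad and linear speed of each of shim_a, shim_b, shim_c, shim_d below 0.01 m/s); the robot touches nothing.
It fails at once if a shim that was tight from the start is pushed or touched with over 2 N ((contact force between any of the arm, the fingers and shim_a above 2 N and (horizontal distance between shim_a_17mm and foot_nl below 0.025 m or horizontal distance between shim_a_17mm and foot_nr below 0.025 m or horizontal distance between shim_a_17mm and foot_fl below 0.025 m or horizontal distance between shim_a_17mm and foot_fr below 0.025 m) and distance of shim_a_tail from where it was at the start of the episode below 0.012 m) or (contact force between any of the arm, the fingers and shim_b above 2 N and (horizontal distance between shim_b_17mm and foot_nl below 0.025 m or horizontal distance between shim_b_17mm and foot_nr below 0.025 m or horizontal distance between shim_b_17mm and foot_fl below 0.025 m or horizontal distance between shim_b_17mm and foot_fr below 0.025 m) and distance of shim_b_tail from where it was at the start of the episode below 0.012 m) or (contact force between any of the arm, the fingers and shim_c above 2 N and (horizontal distance between shim_c_17mm and foot_nl below 0.025 m or horizontal distance between shim_c_17mm and foot_nr below 0.025 m or horizontal distance between shim_c_17mm and foot_fl below 0.025 m or horizontal distance between shim_c_17mm and foot_fr below 0.025 m) and distance of shim_c_tail from where it was at the start of the episode below 0.012 m) or (contact force between any of the arm, the fingers and shim_d above 2 N and (horizontal distance between shim_d_17mm and foot_nl below 0.025 m or horizontal distance between shim_d_17mm and foot_nr below 0.025 m or horizontal distance between shim_d_17mm and foot_fl below 0.025 m or horizontal distance between shim_d_17mm and foot_fr below 0.025 m) and distance of shim_d_tail from where it was at the start of the episode below 0.012 m)).
It fails at once if a shim is lifted or tipped off the bench (height (world z) of any of shim_a_tail, shim_b_tail, shim_c_tail, shim_d_tail above 0.022 m or angle between any of shim_a, shim_b, shim_c, shim_d's own z axis and vertical above 0.25 rad).
It fails at once if a tool or loose part on the bench is shifted by more than 30 mm (distance of any of square, pencil, spanner, hammer, bolt, nut, spare_shim from where it was at the start of the episode above 0.03 m).
It also fails if it takes over 54 s, if anything falls off the work surface, if the arm or the gripper's body presses on something with over 40 N, if the wrist force passes 120 N, or if a joint passes its speed limit or range.

ROBOT

A 6-joint arm with a two-finger parallel gripper is mounted at the origin on the work surface. World frame = base frame: x ahead of the robot, y to its left, z up, the work surface at z = 0. Lengths are in m, angles in rad, forces in N, time in s.
With the tool pointing down it reaches from about 0.25 to 0.725 m from the base axis. Payload 4 kg.
Tool frame: the origin (TCP) lies on the centre line of the jaws, within the pads' length; the fingertips stand 17 mm ahead of it and the grasp point (between the pads) lies 2 mm behind it; z points along the fingers, x is the direction in which the jaws open and shut, and the axes are right-handed (so a half turn about z gives the same grasp; the last joint's range is limited). The gripper opens to 85 mm and grips with 20 to 120 N. Pads are 22 mm wide; open, the fingers measure 114 mm over their backs; the gripper's body (76 mm by 85 mm) begins 54 mm behind the grasp point. The pads swing forward as they close: fully open they stand 13 mm farther back than shut.
Start: joints at [-1.31, 0.241, 0.005, 1.335, 0, 1.571], TCP at [0.129, -0.483, 0.248] pointing down, gripper open.
Joint ranges: [-2.72, 2.72], [-1.05, 1.87], [-1.09, 1.28], [-1.99, 2.15], [-1.42, 1.44], [-3.14, 3.14]. Speed limits (rad/s): [2.79, 2.79, 3.14, 3.14, 3.14, 3.14].

INTERFACE

Orientations are given as a unit quaternion [x, y, z, w].
In Python, from workcell import bot gives the robot as it stands.
- The arm moves only by the tool jog_arm, never from a script. Its arguments are lists of equal length, an entry for each row: "jaw": the closure, from 0 (fully open) to 1 (shut); "linear": the shift along the tool's x, y, z in m, a list of three; "delta_rot": the turn, a rotation vector about the tool's x, y, z in degrees, a list of three. A call has exactly 8 rows; each row is the pose to reach, as a shift and turn from the pose commanded when the call began, along the tool's axes at that moment; what a row does not reach only later rows make up. A row lasts 1/12 s, in which the tool goes at most 41.7 mm and 7.16 degrees, less where a joint would pass 70% of its speed; a pose out of reach is approached as far as the arm can. A call with a gripper value outside its range is refused whole. The fingers move at their own pace and stop on an object; the grip force is fixed at half the most. Time passes only in rows, so rows that repeat a pose let the fingers close, or fill a call up. It gives the time, the measured TCP pose, the force and the opening at its end, in the units of the state.
- bot.get_obs(): the state, without advancing time (a new reading comes with each control period).
- bot.camera(name): name is "scene" or "top" or "wrist"; returns (picture, depth): 480x640x3 uint8, red, green, blue; 480x640 float32, m along the optical axis (not along the pixel's ray), 0 where there is no reading.
- bot.calibration(name): a dict with "fovy" (degrees; the focal length in pixels is half the picture's height over the tangent of half this angle, whatever the lens; pixels are square), "cx", "cy" (the principal point, pixels), "origin" and "orientation" of the camera in the world. Camera axes: x right, y down, z forward; pixel columns grow to the right and rows downward; lengths in m; the calibration is good to about 2 mm. A picture is of the moment at which its call begins: read the wrist's pose just before it. calibration takes no time and is no camera call; for the wrist camera it gives the pose at the moment of the call.
- bot.job_done(): hands the job in, once; it reports no verdict.
The state is a dict: "clock": time; "joint_pos": joint angles; "joint_vel": joint speeds; "tau": joint torques, N m; "eef_pos": TCP position; "tool_rot": TCP orientation; "ft_force": force on the tool from outside, world axes, zero at the start; "ft_torque": the same for the moment, N m; "grip_width": finger opening in m.
Only numpy, scipy, OpenCV 4.12 (cv2) and the standard library are available. Lean on these libraries where they do the work, as an engineer would, in place of code of your own. Each camera call takes 0.05 s, during which the arm holds its last target.

## Working session

There is one attempt and no reset: what is moved stays moved. The work goes in short steps, Python scripts to look and compute and a tool call to move; the robot and the scene stay as the last step left them, time stands still between calls to the robot, and variables do not carry over. Pictures are saved under pics/ and viewed, and the job is handed in when it is done.

Besides the shell and the picture viewer there is one more tool, called as name(argument=value, ...) on one line, values as JSON. jog_arm: Moves the arm, as the interface text tells. Its arguments: {"type":"object","properties":{"jaw":{"type":"array","items":{"type":"number"}},"linear":{"type":"array","items":{"type":"array","items":{"type":"number"}}},"delta_rot":{"type":"array","items":{"type":"array","items":{"type":"number"}}}},"required":["jaw","linear","delta_rot"]}

```bash
mkdir -p pics
cat > h.py <<'E'
import numpy as np,cv2
from scipy.spatial.transform import Rotation as R
from workcell import bot
def snap(n,f):
    im,d=bot.camera(n);c=bot.calibration(n)
    cv2.imwrite(f'pics/{f}.png',cv2.cvtColor(im,cv2.COLOR_RGB2BGR));np.savez(f'pics/{f}.npz',im=im,d=d,**{k:np.array(v) for k,v in c.items()})
def pt(f,u,v,z=None):
    D=np.load(f'pics/{f}.npz');F=240/np.tan(np.radians(float(D['fovy']))/2)
    r=np.array([(u-D['cx'])/F,(v-D['cy'])/F,1.]);M=R.from_quat(D['orientation']).as_matrix();o=D['origin']
    r=M@r
    s=D['d'][int(round(v)),int(round(u))] if z is None else (z-o[2])/r[2]
    return o+s*r
def proj(f,p):
    D=np.load(f'pics/{f}.npz');F=240/np.tan(np.radians(float(D['fovy']))/2)
    q=R.from_quat(D['orientation']).as_matrix().T@(np.array(p)-D['origin'])
    return D['cx']+F*q[0]/q[2],D['cy']+F*q[1]/q[2]
E
python3 - <<'E'
from h import *
print(bot.get_obs())
for n in('scene','top'):
    snap(n,n+'0');print(bot.calibration(n))
E
```

```text
{'clock': 0.0, 'joint_pos': array([-1.30997004e+00,  2.41396986e-01,  3.74329562e-03,  1.33521341e+00,
       -1.78498920e-05,  1.57079577e+00]), 'joint_vel': array([-0.0008464 ,  0.00062954, -0.00198232, -0.00131399, -0.00062234,
       -0.00111413]), 'tau': array([ 6.16362158e-04, -3.72319508e+01,  2.52408135e+01,  1.72043924e-02,
       -1.50439078e-04,  4.82794476e-06]), 'eef_pos': array([ 0.12878158, -0.48251682,  0.24742819]), 'tool_rot': array([ 7.93056805e-01, -6.09146807e-01, -8.26558065e-04, -6.23626018e-04]), 'ft_force': array([ 0.49097724, -0.19142074,  0.14328722]), 'ft_torque': array([ 0.07395321,  0.02363904, -0.00718092]), 'grip_width': 0.08522322241863534}
{'fovy': 51.12376977437275, 'cx': 326.6415836166265, 'cy': 241.74100972626883, 'origin': array([ 0.90741409, -0.26899421,  0.74316225]), 'orientation': array([ 0.83764861,  0.45870017, -0.13856112, -0.26218271])}
{'fovy': 46.80720560220199, 'cx': 319.4564695067551, 'cy': 242.5493613180767, 'origin': array([0.46553697, 0.00261915, 0.97833763]), 'orientation': array([-0.69752415,  0.71575928, -0.02323584,  0.02467408])}
```

View pics/top0.png

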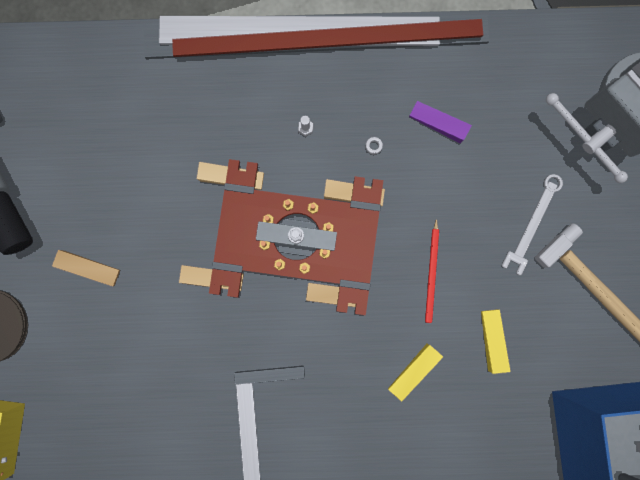

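View pics/scene0.png

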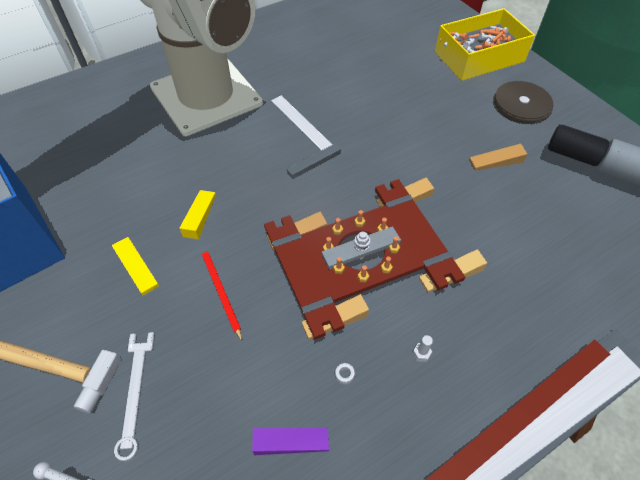

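Run:
```python
from h import *
a=cv2.imread('pics/top0.png');cv2.imwrite('pics/c1.png',cv2.resize(a[145:325,170:400],None,fx=3.4,fy=3.3,interpolation=cv2.INTER_CUBIC)[:600,:790])
```

```text
(no output)
```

View pics/c1.png

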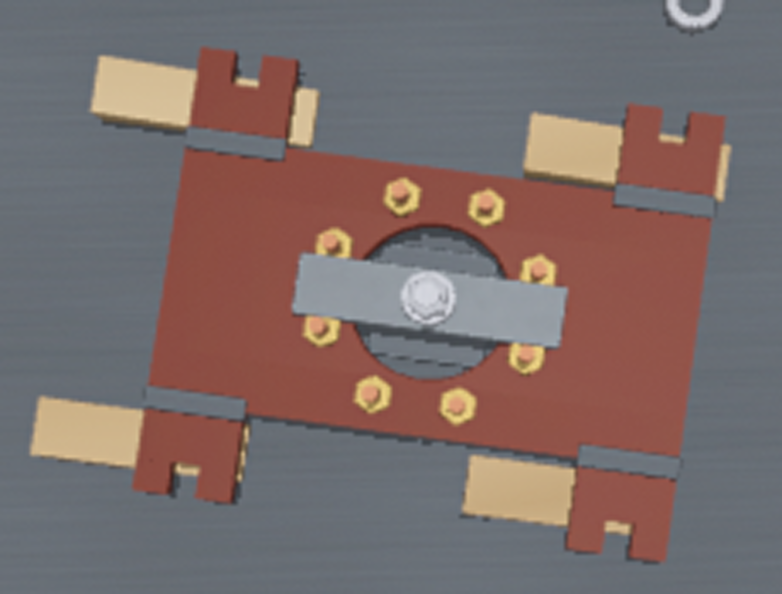

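Run:
```python
from h import *
def w(u,v,z=None): return pt('top0',170+u/3.4,145+v/3.3,z)
print('stud',w(427,297),w(427,297,.074))
C={'fl':[(201,47),(299,60),(285,158),(187,146)],'fr':[(628,104),(725,116),(713,214),(615,203)],'nl':[(148,388),(245,403),(234,502),(134,490)],'nr':[(580,446),(680,460),(663,562),(567,550)]}
for k,c in C.items():
    P=np.array([w(*q,.030) for q in c]);print(k,P[:,:2].round(4).tolist(),P.mean(0).round(4),np.linalg.norm(P[0]-P[1]).round(4),np.linalg.norm(P[1]-P[2]).round(4))
    m=np.mean(c,axis=0);print('  depth',w(*m))
print('plate edge angles', np.degrees([np.arctan2(*(w(*C['fl'][2],.03)-w(*C['fr'][2],.03))[[0,1]]), np.arctan2(*(w(*C['nl'][1],.03)-w(*C['nr'][1],.03))[[0,1]])]))
T={'fl':[(100,55),(92,112)],'fr':[(532,113),(524,173)],'nl':[(40,396),(31,454)],'nr':[(472,455),(462,515)]}
for k,c in T.items():
    P=np.array([w(*q,.0245) for q in c]);print(k,P.round(4).tolist(),P.mean(0).round(4))
    m=np.mean(c,axis=0);print('  depth',w(m[0]+8,m[1]+1)[2])
D=np.load('pics/top0.npz');print((D['d']==0).mean())
for g in [(305,126),(374,146),(435,270),(270,375),(440,120),(415,373),(250,420),(85,268)]: print(g,pt('top0',*g).round(3))
```

```text
stud [0.5404295  0.0424513  0.07272357] [0.54032394 0.04239515 0.074     ]
fl [[0.6786, 0.1565], [0.6704, 0.1067], [0.6187, 0.1147], [0.6263, 0.1644]] [0.6485 0.1355 0.03  ] 0.0505 0.0523
  depth [0.64774778 0.13502978 0.03370499]
fr [[0.6427, -0.0601], [0.635, -0.1091], [0.5836, -0.1014], [0.5907, -0.052]] [ 0.613  -0.0806  0.03  ] 0.0496 0.052
  depth [ 0.61304826 -0.08069859  0.02933855]
nl [[0.5003, 0.1858], [0.4913, 0.1371], [0.4403, 0.1434], [0.4478, 0.1935]] [0.4699 0.1649 0.03  ] 0.0495 0.0513
  depth [0.46986889 0.16502797 0.02947917]
nr [[0.4647, -0.0307], [0.4562, -0.0806], [0.4041, -0.0704], [0.4115, -0.0227]] [ 0.4341 -0.0511  0.03  ] 0.0506 0.0531
  depth [ 0.43417478 -0.05089831  0.03331989]
plate edge angles [9.22914956 9.14726212]
fl [[0.6769, 0.2092, 0.0245], [0.6466, 0.2136, 0.0245]] [0.6618 0.2114 0.0245]
  depth 0.026372623841233733
fr [[0.6402, -0.0113, 0.0245], [0.6085, -0.0064, 0.0245]] [ 0.6243 -0.0088  0.0245]
  depth 0.026294790115581668
nl [[0.4977, 0.2416, 0.0245], [0.4677, 0.2464, 0.0245]] [0.4827 0.244  0.0245]
  depth 0.018700881968567562
nr [[0.4614, 0.0237, 0.0245], [0.4305, 0.0295, 0.0245]] [0.446  0.0266 0.0245]
  depth 0.026084783637255304
0.004016927083333333
(305, 126) [0.73  0.023 0.042]
(374, 146) [ 0.702 -0.098  0.002]
(435, 270) [ 0.478 -0.197  0.009]
(270, 375) [0.306 0.094 0.014]
(440, 120) [ 0.742 -0.214  0.018]
(415, 373) [ 0.304 -0.153  0.02 ]
(250, 420) [0.228 0.132 0.002]
(85, 268) [0.497 0.411 0.018]
```

```bash
cat >> h.py <<'E'
def go(p,yaw=-9.2):
    o=bot.get_obs();r=R.from_quat(o['tool_rot']);c,s=np.cos(np.radians(yaw)),np.sin(np.radians(yaw))
    T=R.from_matrix(np.array([[c,s,0],[s,-c,0],[0,0,-1]]))
    print('t',round(o['clock'],2),'at',o['eef_pos'].round(4),'lin',(r.inv().apply(np.array(p)-o['eef_pos'])).round(4),'rot',np.degrees((r.inv()*T).as_rotvec()).round(2),'F',o['ft_force'].round(2))
E
python3 -c "
from h import *
go([.434,-.051,.15])"
```

```text
t 0.1 at [ 0.1288 -0.4826  0.2475] lin [-0.3381 -0.4062  0.0981] rot [-6.000e-02  9.000e-02 -6.586e+01] F [-0.02  0.47 -0.61]
```

jog_arm(jaw=[1,1,1,1,1,1,1,1], linear=[[-0.026,-0.031,0],[-0.052,-0.062,0],[-0.078,-0.094,0],[-0.104,-0.125,0],[-0.13,-0.156,0],[-0.156,-0.187,0],[-0.182,-0.219,0],[-0.208,-0.25,0]], delta_rot=[[0,0,-7],[0,0,-14],[0,0,-21],[0,0,-28],[0,0,-35],[0,0,-42],[0,0,-49],[0,0,-56]])

```text
clock: 0.77
eef_pos: [0.3173, -0.2158, 0.2482]
tool_rot: [0.987, -0.163, 0.0, -0.0]
ft_force: [1.4, -1.2, 0.5]
grip_width: 0.0002
```

```bash
python3 -c "
from h import *
go([.434,-.051,.09])"
```

```text
t 0.77 at [ 0.3173 -0.2158  0.2482] lin [ 0.0576 -0.1935  0.1582] rot [-0.01 -0.   -9.55] F [ 1.37 -1.15  0.46]
```

jog_arm(jaw=[1,1,1,1,1,1,1,1], linear=[[0.01,-0.033,0.015],[0.02,-0.066,0.04],[0.03,-0.1,0.065],[0.04,-0.133,0.09],[0.05,-0.166,0.115],[0.058,-0.194,0.14],[0.058,-0.194,0.158],[0.058,-0.194,0.158]], delta_rot=[[0,0,-5],[0,0,-9.5],[0,0,-9.5],[0,0,-9.5],[0,0,-9.5],[0,0,-9.5],[0,0,-9.5],[0,0,-9.5]])

```text
clock: 1.43
eef_pos: [0.4323, -0.0512, 0.0864]
tool_rot: [0.997, -0.081, -0.004, -0.0]
ft_force: [-1.5, -0.2, -0.2]
grip_width: -0.0001
```

```bash
python3 -c "
from h import *
go([.434,-.051,.05])
snap('top','top1')"
```

```text
t 1.43 at [ 0.4323 -0.0512  0.0864] lin [ 0.002  -0.0005  0.0364] rot [ 0.02  0.49 -0.14] F [-1.54 -0.17 -0.24]
```

View pics/top1.png

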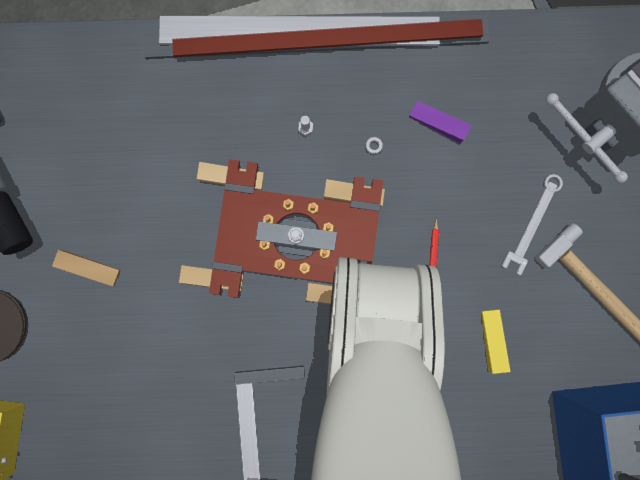

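jog_arm(jaw=[1,1,1,1,1,1,1,1], linear=[[0,0,0.015],[0,0,0.03],[0,0,0.038],[0,0,0.04],[0,0,0.042],[0,0,0.044],[0,0,0.045],[0,0,0.045]], delta_rot=[[0,0,0],[0,0,0],[0,0,0],[0,0,0],[0,0,0],[0,0,0],[0,0,0],[0,0,0]])

```text
clock: 2.15
eef_pos: [0.4357, -0.0538, 0.0466]
tool_rot: [0.997, -0.084, 0.001, 0.0]
ft_force: [-1.3, -0.5, 5.0]
grip_width: -0.0001
```

jog_arm(jaw=[1,1,1,1,1,1,1,1], linear=[[0,0,0.001],[0,0,0.002],[0,0,0.003],[0,0,0.003],[0,0,0.003],[0,0,0.003],[0,0,0.003],[0,0,0.003]], delta_rot=[[0,0,0],[0,0,0],[0,0,0],[0,0,0],[0,0,0],[0,0,0],[0,0,0],[0,0,0]])

```text
clock: 2.82
eef_pos: [0.4358, -0.0538, 0.0461]
tool_rot: [0.997, -0.083, 0.002, 0.001]
ft_force: [-9.2, -0.8, 28.8]
grip_width: -0.0002
```

```bash
python3 -c "
from h import *
go([.47,.165,.1])"
```

```text
t 2.82 at [ 0.4358 -0.0538  0.0461] lin [-0.0025 -0.2214 -0.0541] rot [ 0.05 -0.19 -0.38] F [-9.17 -0.8  28.76]
```

jog_arm(jaw=[1,1,1,1,1,1,1,1], linear=[[0,0,-0.02],[0,-0.01,-0.045],[0,-0.05,-0.05],[0,-0.09,-0.05],[0,-0.13,-0.05],[0,-0.17,-0.05],[0,-0.205,-0.05],[0,-0.22,-0.04]], delta_rot=[[0,0,0],[0,0,0],[0,0,0],[0,0,0],[0,0,0],[0,0,0],[0,0,0],[0,0,0]])

```text
clock: 3.48
eef_pos: [0.4744, 0.1686, 0.085]
tool_rot: [0.997, -0.081, 0.003, -0.002]
ft_force: [0.1, -0.4, 0.7]
grip_width: 0.0003
```

```bash
python3 -c "
from h import *
go([.47,.165,.045])"
```

```text
t 3.48 at [0.4744 0.1686 0.085 ] lin [-0.004   0.0045  0.0399] rot [-0.28 -0.35 -0.13] F [ 0.14 -0.41  0.71]
```

jog_arm(jaw=[1,1,1,1,1,1,1,1], linear=[[-0.002,0.002,0.015],[-0.002,0.002,0.028],[-0.002,0.002,0.034],[-0.002,0.002,0.037],[-0.002,0.002,0.04],[-0.002,0.002,0.04],[-0.002,0.002,0.04],[-0.002,0.002,0.04]], delta_rot=[[0,0,0],[0,0,0],[0,0,0],[0,0,0],[0,0,0],[0,0,0],[0,0,0],[0,0,0]])

```text
clock: 4.15
eef_pos: [0.4685, 0.1623, 0.0437]
tool_rot: [0.997, -0.083, -0.001, -0.001]
ft_force: [-5.8, 1.9, 8.2]
grip_width: 0.0
```

```bash
python3 -c "
from h import *
go([.6485,.1355,.1])"
```

```text
t 4.15 at [0.4685 0.1623 0.0437] lin [ 0.1819 -0.0036 -0.0565] rot [-0.09  0.09 -0.37] F [-5.81  1.87  8.15]
```

jog_arm(jaw=[1,1,1,1,1,1,1,1], linear=[[0,0,0.001],[0,0,0.002],[0,0,0.003],[0,0,0.003],[0,0,0.003],[0,0,0.003],[0,0,0.003],[0,0,0.003]], delta_rot=[[0,0,0],[0,0,0],[0,0,0],[0,0,0],[0,0,0],[0,0,0],[0,0,0],[0,0,0]])

```text
clock: 4.82
eef_pos: [0.4685, 0.1624, 0.0423]
tool_rot: [0.997, -0.083, -0.0, -0.001]
ft_force: [-9.4, 0.0, 20.8]
grip_width: 0.0001
```

```bash
python3 -c "
from h import *
go([.6485,.1355,.1]);snap('scene','s2')"
```

```text
t 4.82 at [0.4685 0.1624 0.0423] lin [ 0.1819 -0.0036 -0.0578] rot [-0.12  0.05 -0.37] F [-9.38  0.03 20.79]
```

View pics/s2.png

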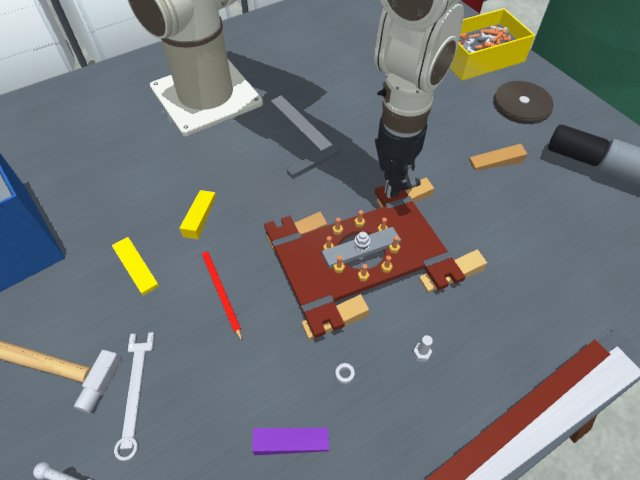

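jog_arm(jaw=[1,1,1,1,1,1,1,1], linear=[[0,0,-0.02],[0,0,-0.05],[0,-0.03,-0.055],[0,-0.07,-0.055],[0,-0.1,-0.055],[0,-0.107,-0.055],[0,-0.107,-0.055],[0,-0.107,-0.055]], delta_rot=[[0,0,0],[0,0,0],[0,0,0],[0,0,0],[0,0,0],[0,0,0],[0,0,0],[0,0,0]])

```text
clock: 5.53
eef_pos: [0.4869, 0.267, 0.0945]
tool_rot: [0.997, -0.083, -0.0, 0.0]
ft_force: [-1.0, 0.1, -0.2]
grip_width: -0.0003
```

```bash
python3 -c "
from h import *
go([.487,.270,.023]);snap('wrist','w1');snap('scene','s3')
a=cv2.imread('pics/s3.png');cv2.imwrite('pics/s3c.png',cv2.resize(a[120:280,330:480],None,fx=4,fy=3.75))"
```

```text
t 5.53 at [0.4869 0.267  0.0945] lin [-0.0004 -0.003   0.0715] rot [ 0.05 -0.   -0.35] F [-0.99  0.07 -0.24]
```

View pics/w1.png

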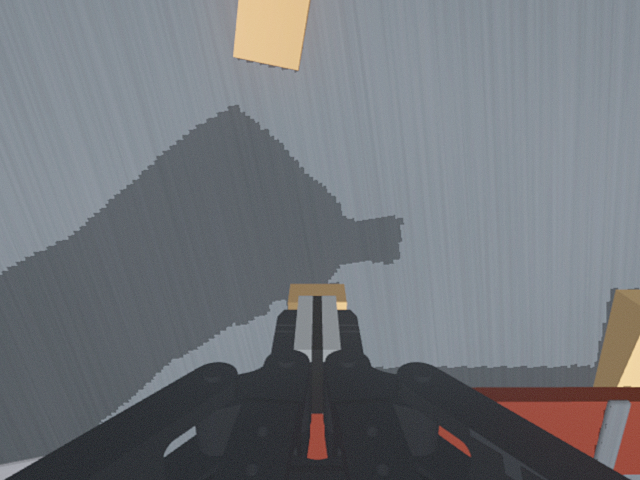

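View pics/s3c.png

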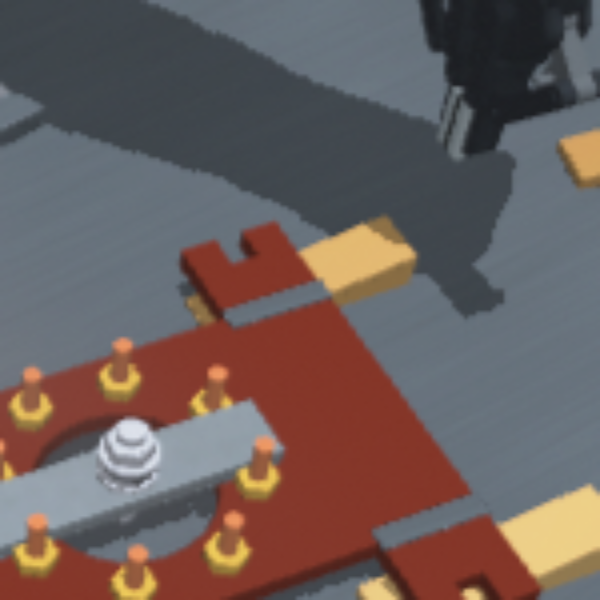

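```bash
python3 -c "
from h import *
for u in (289,317,346): print(pt('w1',u,284),pt('w1',u,284,0.))
print(bot.get_obs()['eef_pos'])"
```

```text
[0.46706388 0.24661899 0.00153968] [0.46683362 0.24592709 0.        ]
[0.48237628 0.24383108 0.00110687] [0.48228818 0.24332062 0.        ]
[0.49830141 0.24134088 0.00151909] [0.49829054 0.24062176 0.        ]
[0.48658939 0.26599375 0.09420357]
```

jog_arm(jaw=[1,1,1,1,1,1,1,1], linear=[[0,-0.006,0.02],[0,-0.006,0.04],[0,-0.006,0.055],[0,-0.006,0.065],[0,-0.006,0.07],[0,-0.006,0.071],[0,-0.006,0.071],[0,-0.006,0.071]], delta_rot=[[0,0,0],[0,0,0],[0,0,0],[0,0,0],[0,0,0],[0,0,0],[0,0,0],[0,0,0]])

```text
clock: 6.3
eef_pos: [0.4887, 0.2736, 0.0242]
tool_rot: [0.997, -0.084, 0.001, -0.0]
ft_force: [-0.8, 0.2, -0.1]
grip_width: 0.0003
```

jog_arm(jaw=[1,1,1,1,1,1,1,1], linear=[[-0.001,0.01,0],[-0.001,0.016,0],[-0.001,0.02,0],[-0.001,0.024,0],[-0.001,0.028,0],[-0.001,0.032,0],[-0.001,0.036,0],[-0.001,0.036,0]], delta_rot=[[0,0,0],[0,0,0],[0,0,0],[0,0,0],[0,0,0],[0,0,0],[0,0,0],[0,0,0]])

```text
clock: 6.97
eef_pos: [0.4808, 0.2373, 0.0233]
tool_rot: [0.996, -0.084, -0.0, 0.0]
ft_force: [0.2, 0.2, 0.0]
grip_width: -0.0002
```

```bash
python3 -c "
from h import *
go([.487,.270,.023]);snap('wrist','w2')"
```

```text
t 6.97 at [0.4808 0.2373 0.0233] lin [ 0.0007 -0.0333  0.0002] rot [ 0.04  0.02 -0.4 ] F [0.16 0.2  0.01]
```

View pics/w2.png

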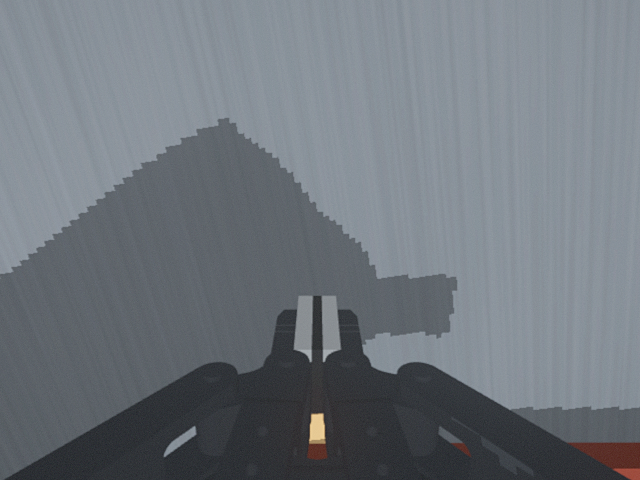

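jog_arm(jaw=[1,1,1,1,1,1,1,1], linear=[[0,0.002,0],[0,0.004,0],[0,0.006,0],[0,0.007,0],[0,0.008,0],[0,0.009,0],[0,0.01,0],[0,0.01,0]], delta_rot=[[0,0,0],[0,0,0],[0,0,0],[0,0,0],[0,0,0],[0,0,0],[0,0,0],[0,0,0]])

```text
clock: 7.68
eef_pos: [0.4793, 0.2281, 0.0232]
tool_rot: [0.997, -0.083, -0.0, 0.0]
ft_force: [-0.7, -0.0, 0.1]
grip_width: 0.0001
```

```bash
python3 -c "
from h import *
go([.487,.270,.023]);snap('top','t2');snap('scene','s4')
a=cv2.imread('pics/s4.png');cv2.imwrite('pics/s4c.png',cv2.resize(a[120:280,330:480],None,fx=4,fy=3.75))"
```

```text
t 7.68 at [0.4793 0.2281 0.0232] lin [ 0.0007 -0.0426  0.0002] rot [ 0.02  0.01 -0.37] F [-0.69 -0.05  0.11]
```

View pics/s4c.png

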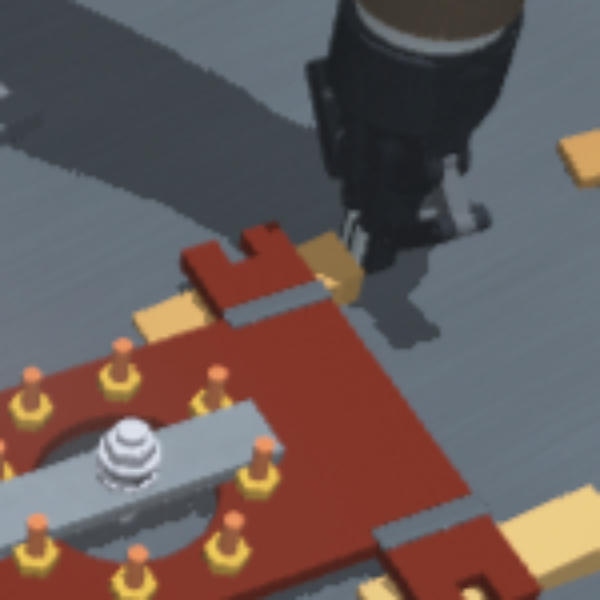

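jog_arm(jaw=[1,1,1,1,1,1,1,1], linear=[[0,0.001,0],[0,0.002,0],[0,0.003,0],[0,0.003,0],[0,0.004,0],[0,0.004,0],[0,0.004,0],[0,0.004,0]], delta_rot=[[0,0,0],[0,0,0],[0,0,0],[0,0,0],[0,0,0],[0,0,0],[0,0,0],[0,0,0]])

```text
clock: 8.45
eef_pos: [0.4787, 0.2243, 0.0233]
tool_rot: [0.997, -0.083, 0.0, 0.0]
ft_force: [-0.2, 0.6, -0.1]
grip_width: -0.0001
```

```bash
python3 -c "
from h import *
go([.487,.270,.023])"
```

```text
t 8.45 at [0.4787 0.2243 0.0233] lin [ 0.0006 -0.0465  0.0003] rot [ 0.01 -0.   -0.36] F [-0.16  0.61 -0.06]
```

jog_arm(jaw=[1,1,1,1,1,1,1,1], linear=[[0,0.001,0],[0,0.001,0],[0,0.002,0],[0,0.002,0],[0,0.003,0],[0,0.003,0],[0,0.003,0],[0,0.003,0]], delta_rot=[[0,0,0],[0,0,0],[0,0,0],[0,0,0],[0,0,0],[0,0,0],[0,0,0],[0,0,0]])

```text
clock: 9.12
eef_pos: [0.4783, 0.2217, 0.0233]
tool_rot: [0.997, -0.083, 0.0, -0.0]
ft_force: [-0.5, 2.1, -2.1]
grip_width: -0.0002
```

```bash
python3 -c "
from h import *
go([.487,.270,.023])"
```

```text
t 9.12 at [0.4783 0.2217 0.0233] lin [ 0.0006 -0.0491  0.0004] rot [-0.04 -0.   -0.35] F [-0.5   2.09 -2.1 ]
```

jog_arm(jaw=[1,1,1,1,1,1,1,1], linear=[[0,0.001,0],[0,0.001,0],[0,0.002,0],[0,0.002,0],[0,0.002,0],[0,0.002,0],[0,0.002,0],[0,0.002,0]], delta_rot=[[0,0,0],[0,0,0],[0,0,0],[0,0,0],[0,0,0],[0,0,0],[0,0,0],[0,0,0]])

```text
clock: 9.78
eef_pos: [0.4781, 0.2204, 0.0234]
tool_rot: [0.997, -0.083, 0.0, -0.001]
ft_force: [-0.4, 6.3, -1.9]
grip_width: -0.0003
```

```bash
python3 -c "
from h import *
go([.487,.270,.023])"
```

```text
t 9.78 at [0.4781 0.2204 0.0234] lin [ 0.0005 -0.0504  0.0005] rot [-0.11 -0.   -0.33] F [-0.38  6.32 -1.9 ]
```

jog_arm(jaw=[1,1,1,1,1,1,1,1], linear=[[0,-0.01,0],[0,-0.03,0],[0,-0.035,-0.02],[0,-0.035,-0.06],[0,-0.01,-0.072],[0,0.025,-0.072],[0,0.051,-0.072],[0,0.051,-0.072]], delta_rot=[[0,0,0],[0,0,0],[0,0,0],[0,0,0],[0,0,0],[0,0,0],[0,0,0],[0,0,0]])

```text
clock: 10.45
eef_pos: [0.4675, 0.1648, 0.0954]
tool_rot: [0.996, -0.085, -0.001, 0.002]
ft_force: [-1.4, -0.5, -0.8]
grip_width: 0.0001
```

```bash
python3 -c "
from h import *
go([.4687,.163,.047])"
```

```text
t 10.45 at [0.4675 0.1648 0.0954] lin [0.0015 0.0013 0.0484] rot [ 0.28  0.1  -0.61] F [-1.38 -0.5  -0.77]
```

Press the corner again, as before, to check it is firm.

jog_arm(jaw=[1,1,1,1,1,1,1,1], linear=[[0,0,0.02],[0,0,0.038],[0,0,0.045],[0,0,0.048],[0,0,0.05],[0,0,0.052],[0,0,0.052],[0,0,0.052]], delta_rot=[[0,0,0],[0,0,0],[0,0,0],[0,0,0],[0,0,0],[0,0,0],[0,0,0],[0,0,0]])

```text
clock: 11.12
eef_pos: [0.468, 0.1684, 0.0472]
tool_rot: [0.997, -0.083, -0.001, 0.001]
ft_force: [-13.4, -5.9, 32.2]
grip_width: -0.0002
```

jog_arm(jaw=[1,1,1,1,1,1,1,1], linear=[[0,0,-0.02],[0,0,-0.05],[0,0,-0.08],[-0.03,0,-0.12],[-0.06,0,-0.15],[-0.1,0,-0.18],[-0.14,0,-0.18],[-0.16,0,-0.18]], delta_rot=[[0,0,0],[0,0,0],[0,0,0],[0,0,0],[0,0,0],[0,0,0],[0,0,0],[0,0,0]])

```text
clock: 11.78
eef_pos: [0.3107, 0.1963, 0.226]
tool_rot: [0.997, -0.084, 0.002, -0.001]
ft_force: [0.4, 0.6, 0.5]
grip_width: 0.0002
```

```bash
python3 -c "
from h import *
snap('top','t3');snap('scene','s5')
a=cv2.imread('pics/t3.png');cv2.imwrite('pics/t3c.png',cv2.resize(a[145:325,170:400],None,fx=3.4,fy=3.3,interpolation=cv2.INTER_CUBIC)[:600,:790])"
```

```text
(no output)
```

View pics/t3c.png

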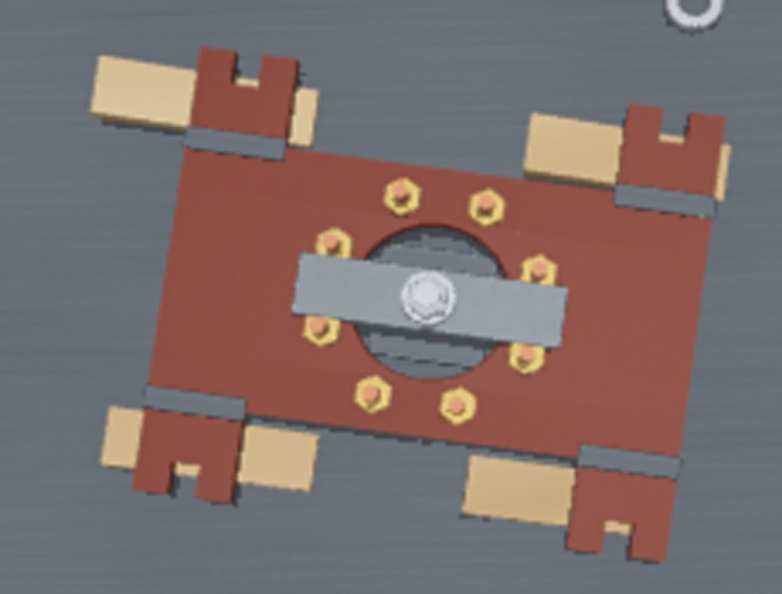

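View pics/s5.png

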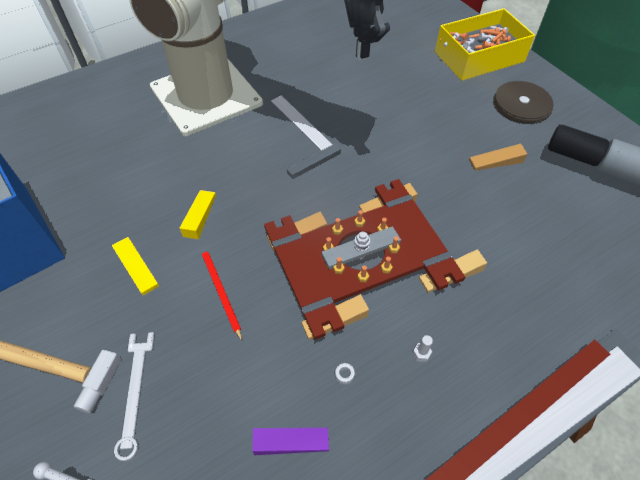

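```bash
python3 -c "
from h import *
A=np.load('pics/top0.npz')['d'];B=np.load('pics/t3.npz')['d']
for n,(u,v) in dict(nl=(225,283),nr=(352,300),fl=(242,175),fr=(367,195)).items():
    s=np.s_[v-4:v+1,u-5:u+6];print(n,np.median(A[s]),np.median(B[s]))
bot.job_done()"
```

```text
nl 0.9461349 0.9464311
nr 0.9438437 0.94455606
fl 0.9591611 0.9589106
fr 0.95604634 0.9566113
the job is handed in; nothing more can be done
```

The rocking corner was the near left one. I pushed its shim in by its tail about 34 mm until it was tight, and handed the job in at about 12 s of the 54 s limit.

- **Finding the corner:** Pressed first, the near right lug held: about 1 mm of give at 29 N. The near left lug went down about 4.7 mm and bottomed. I did not press the two far lugs, because the near left one was clearly the loose one.
- **Pushing the shim:** The push force stayed near zero for most of the way, then rose to about 6 N as the shim jammed.
- **Checks afterwards:** Pressed again with 32 N, the near left corner did not give measurably (tool at 47.2 mm, against 42.3 mm before). The last pictures show the other three shims, the tools and loose parts in view where they were, with the arm clear. Camera depth at all four lugs was within 1 mm of the start, so the plate sits as level as it did then.

No check failed or disagreed with another. I did not measure the position of the shim's 17 mm point directly; that it is in place follows from the tight fit and the distance pushed.

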